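# Index the rotary table one hole

### The job

The brass collar on the indexing table is due for its next punch mark. With a fingertip press the table's spring plunger down and, keeping it down, turn the table anticlockwise (seen from above) to the next hole in the index plate, one hole only; then let go so that the plunger springs fully up and locks the table there. Leave the loose things standing around it where they are.

Things in the scene. Friction and masses are not known exactly. Their poses are not given: they have to be found in the camera images.
- indexer: Fixed base of the indexing table: grey disc 300 mm across, 12 mm high. On it the fixed steel index plate, 284 mm across, top 46 mm above the bench, with 8 holes of 12 mm, 45 degrees apart, 113 mm from the axis. Origin: on the bench under the rotation axis, z up; its yaw may be anything. The plunger starts on its +x axis.
- table_axis (a point): Point on the vertical rotation axis, level with the top face of the turning steel disc (58 mm above the bench). The disc, 196 mm across, carries the clamped brass collar in its middle (92 mm across, its clamp rising to 106 mm above the bench), the plunger and the thumb stop.
- cap_top (a point): Centre of the top face of the plunger's round black cap (36 mm across, 8 mm thick), 78 mm from the rotation axis; it rides with table and plunger. 82 mm above the bench when up, 66 mm when fully down. It goes straight down against a spring (about 4 N to start, 9 N fully down). Dragging the pressed cap sideways (about 2 N) turns the table.
- thumb_stop (a point): Middle of the top edge of the thumb stop, an upright dark steel radial wall fixed on the turning disc on the anticlockwise side of the cap: 36 mm long, 6 mm thick, top 105 mm above the bench, its near face 26 mm from the cap's centre. A finger pressing the cap can also push against it to turn the table.
- punch_post (a point): Centre of the top of the fixed grey punch post on the base, 98 mm above the bench, 34 mm wide, 24 mm thick, 160 mm from the axis, 200 degrees anticlockwise of the plunger's start; a fixed 12 mm round punch reaches from it, 80 mm above the bench, in to the collar.
- plunger (a joint): Plunger travel in m: 0 = fully up (locked: its 10 mm round-nosed pin stands up through a hole of the index plate from below), 0.016 = fully down. The pin is clear of the plate from 0.0115 on. Let up between holes, it rides under the plate and springs up by itself into the next hole that comes over it.
- turntable (a joint): Table angle in rad, positive anticlockwise seen from above; 0 = the starting hole, 0.785 = the next hole, locked to about 0.01 rad play when the pin is in a hole. Turning it unlocked takes about 2 N at the cap. It stays where it is left.
- tin: Loose closed metal tin, 56 mm across, 65 mm tall, standing near the base. Origin at the centre of its underside.
- jar: Loose amber jar with a steel cap, 54 mm across, 75 mm tall, standing near the base. Origin at the centre of its underside.
- pot_lid: Loose steel pot lid with a knob, 76 mm across, 39 mm tall, lying near the base. Origin at the centre of its underside.
- screwdriver: Loose screwdriver, 170 mm long, lying near the base along its own x axis (handle to -x).

How it is judged:
On the way, in this order (a step that is already met when the one before it is completed fails the run):
1. the plunger is pressed down by the fingers while the table is still at its starting hole (value of joint plunger above 0.009 m and value of joint turntable below 0.1 rad and contact force between the fingers and plunger above 0.5 N), for 0.04 s.
2. the table is turned off its hole, between it and the next (value of joint turntable between 0.25 and 0.72 rad and value of joint plunger above 0.008 m), for 0.04 s.
At the end, for the whole second after the job is handed in: The table stands one hole (0.785 rad, within 0.03 rad) anticlockwise of its start and is still, the plunger is fully up (within 2 mm), and tin, jar, pot lid and screwdriver are within 20 mm of where they were (value of joint turntable between 0.755 and 0.815 rad and value of joint plunger below 0.002 m and velocity of joint turntable between -0.03 and 0.03 rad/s and distance of each of tin, jar, pot_lid, screwdriver from where it was at the start of the episode below 0.02 m); the robot touches nothing.
It fails at once if the table is turned past the next hole (value of joint turntable above 0.95 rad).
It fails at once if the table is turned clockwise off its hole (value of joint turntable below -0.15 rad).
It fails at once if a loose thing is knocked, lifted or carried (distance of any of tin, jar, pot_lid, screwdriver from where it was at the start of the episode above 0.02 m).
It also fails if it takes over 38 s, if anything falls off the work surface, if the arm or the gripper's body presses on something with over 40 N, if the wrist force passes 120 N, or if a joint passes its speed limit or range.

### The arm

A 7-joint arm with a two-finger parallel gripper is mounted at the origin on the work surface. World frame = base frame: x ahead of the robot, y to its left, z up, the work surface at z = 0. Lengths are in m, angles in rad, forces in N, time in s.
With the tool pointing down it reaches from about 0.425 to 0.875 m from the base axis. Payload 4.7 kg.
Tool frame: the origin (TCP) lies midway between the tips of the shut fingers; the grasp point (between the pads) lies 19 mm behind it; z points along the fingers, x is the direction in which the jaws open and shut, and the axes are right-handed (so a half turn about z gives the same grasp; the last joint's range is limited). The gripper opens to 87 mm and grips with 3 to 60 N. Pads are 19 mm wide; open, the fingers measure 117 mm over their backs; the gripper's body (75 mm by 190 mm) begins 51 mm behind the grasp point.
Start: joints at [-1.215, 0.321, -0.07, 1.45, 0.023, 1.371, -0.057], TCP at [0.218, 0.612, 0.192] pointing down, gripper open.
Joint ranges: [-2.86, 2.86], [-0.3, 2.09], [-1.38, 1.24], [0.06, 2.45], [-1.56, 4.7], [0.09, 2.05], [-2.69, 2.69]. Speed limits (rad/s): [2.57, 2.57, 3.14, 3.14, 3.14, 3.14, 3.14].

### API

Orientations are given as a rotation vector (axis times angle).
In Python, from bench import get_state, eyes, ticket gives the robot as it stands.
- The arm moves only by the tool carry_out, never from a script. Its argument "motion" is a list of rows, each a list of 2 entries, a list of its own where there are three numbers: the shift along the world's x, y, z in m, then the turn about the world's z in rad. A call has 1 to 20 rows; each row is the pose to reach, as a shift and turn from the pose commanded when the call began; what a row does not reach only later rows make up. A row lasts 1/10 s, in which the tool goes at most 50 mm and 8.59 degrees, less where a joint would pass 70% of its speed; a pose out of reach is approached as far as the arm can. A call with a gripper value outside its range is refused whole. "grip" is the gripper command: -1 is fully open, 1 is shut, values between are in proportion, set as the call begins (left out, the last holds). The fingers move at their own pace and stop on an object; "squeeze" is the grip in N (left out, the last holds). Time passes only in rows, so rows that repeat a pose let the fingers close. It gives the time, the measured TCP pose, the force and the opening at its end, in the units of the state.
- get_state(): the state, without advancing time (a new reading comes with each control period).
- eyes.get_image(name): name is "side" or "top"; returns a dict with "pixels" (420x560x3 uint8, blue, green, red), "mtx" (3x3 intrinsics, pixels), "dist_coeffs" ([k1, k2, p1, p2, k3] as OpenCV has them; the pictures are not rectified), "extrinsics" (4x4, takes a point from camera to world coordinates). Camera axes: x right, y down, z forward; pixel columns grow to the right and rows downward; lengths in m; the calibration is good to about 2 mm. A picture is of the moment at which its call begins. There is no depth.
- ticket.close_job(): hands the job in, once; it reports no verdict.
The state is a dict: "time": time; "joint_positions": joint angles; "qd": joint speeds; "joint_torque": joint torques, N m; "position": TCP position; "tool_rot": TCP orientation; "ft_force": force on the tool from outside, world axes, zero at the start; "torque": the same for the moment, N m; "grip_width": opening from 0.0 (shut) to 1.0 (fully open).
Only numpy, scipy, OpenCV 4.12 (cv2) and the standard library are available. Lean on these libraries where they do the work, as an engineer would, in place of code of your own. Each camera call takes 0.05 s, during which the arm holds its last target. There are 200 camera calls.

## Working session

There is one attempt and no reset: what is moved stays moved. The work goes in short steps, Python scripts to look and compute and a tool call to move; the robot and the scene stay as the last step left them, time stands still between calls to the robot, and variables do not carry over. Pictures are saved under pics/ and viewed, about 8 in all and at most 12, crops included, and the job is handed in when it is done.

Besides the shell and the picture viewer there is one more tool, called after "Request:" as name(argument=value, ...), one argument or row to a line, values as JSON. carry_out: Moves the arm, as the interface text tells. Its arguments: {"type":"object","properties":{"motion":{"type":"array","items":{"type":"array"}},"grip":{"type":"number"},"squeeze":{"type":"number"}},"required":["motion"]}

```bash
mkdir -p pics; cat > h.py <<'E'
import cv2, numpy as np
from bench import get_state, eyes, ticket
def grab(n,f):
    d=eyes.get_image(n); im=np.array(d["pixels"]); cv2.imwrite("pics/"+f,im)
    np.savez("pics/"+f+".npz",im=im,K=d["mtx"],D=d["dist_coeffs"],T=d["extrinsics"]); return d
def load(f): return np.load("pics/"+f+".npz")
def ray(d,uv,z):
    p=cv2.undistortPoints(np.array([[uv]],float),np.array(d["K"]),np.array(d["D"])).ravel()
    T=np.array(d["T"]); r=T[:3,:3]@[p[0],p[1],1]; o=T[:3,3]
    return o+r*(z-o[2])/r[2]
def proj(d,P):
    T=np.linalg.inv(d["T"]); 
    return cv2.projectPoints(np.array(P,float).reshape(-1,3),cv2.Rodrigues(T[:3,:3])[0],T[:3,3],np.array(d["K"]),np.array(d["D"]))[0].reshape(-1,2)
E
python3 - <<'E'
from h import *
for n in("top","side"): d=grab(n,n+"0.png"); print(n,np.round(d["extrinsics"],3).tolist(),np.round(d["mtx"],1).tolist())
a=cv2.imread("pics/top0.png");b=cv2.imread("pics/side0.png")
print(get_state())
E
```

```text
top [[-0.014, -0.977, 0.212, 0.366], [-1.0, 0.013, -0.004, 0.015], [0.002, -0.212, -0.977, 1.039], [0.0, 0.0, 0.0, 1.0]] [[424.8, 0.0, 281.3], [0.0, 424.8, 211.9], [0.0, 0.0, 1.0]]
side [[0.672, -0.447, 0.59, -0.262], [-0.74, -0.383, 0.552, -0.775], [-0.021, -0.808, -0.589, 0.938], [0.0, 0.0, 0.0, 1.0]] [[535.4, 0.0, 280.0], [0.0, 535.4, 212.7], [0.0, 0.0, 1.0]]
{'time': 0.1, 'joint_positions': array([-1.21489119,  0.32178434, -0.07010009,  1.45157142,  0.0226159 ,
        1.37073893, -0.05687639]), 'qd': array([-1.66316681e-04, -1.41516223e-03, -3.37562781e-06, -2.96370557e-03,
       -1.94098998e-05,  1.96704228e-03,  6.22162706e-04]), 'joint_torque': array([ 3.48836761e-05, -4.92571306e+01, -4.05724570e-01, -3.13396275e+01,
       -6.41244999e-02,  3.96091200e-02,  7.34032483e-05]), 'position': array([0.21773673, 0.61187721, 0.19063874]), 'tool_rot': array([ 2.56594594e+00,  1.81074646e+00, -2.10476322e-03]), 'ft_force': array([ 0.0235938 ,  0.36417103, -0.4716419 ]), 'torque': array([ 0.05829436, -0.02313314, -0.02472868]), 'grip_width': 1.0004607594278183}
```

View pics/top0.png

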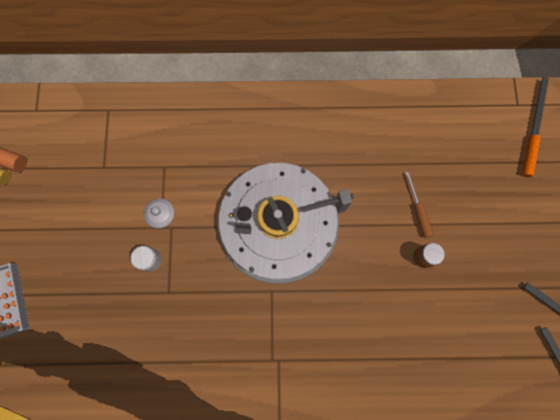

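View pics/side0.png

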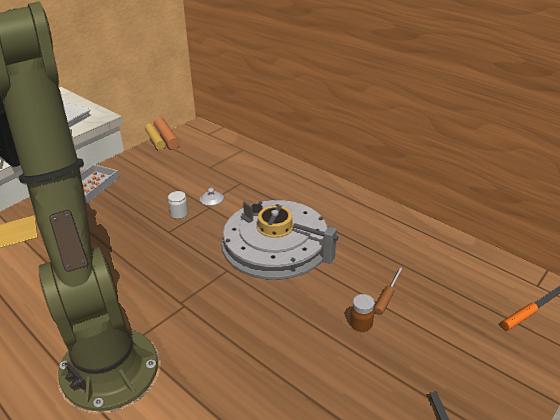

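The top view shows the table axis near (278,216), the cap at (244,214), the thumb stop at (243,228) just below it, and the post at (345,199). The lid (159,212), tin (145,258), jar (431,255) and screwdriver (418,205) stand clear of the cap. Anticlockwise takes the cap from the image's left downwards, that is from +y towards -x.

```bash
python3 - <<'E'
from h import *
d=load("top0.png"); im=d["im"]; s=load("side0.png")
hsv=cv2.cvtColor(im,cv2.COLOR_BGR2HSV)
# plate/disc mask: low saturation bright
m=((hsv[...,1]<50)&(hsv[...,2]>100)).astype(np.uint8); m[:, :200]=0; m[:,360:]=0; m[:150]=0; m[300:]=0
c=max(cv2.findContours(m,0,2)[0],key=cv2.contourArea); h=cv2.convexHull(c).reshape(-1,2)
P=np.array([ray(d,p.astype(float),0.046)[:2] for p in h])
A=np.c_[2*P,np.ones(len(P))]; 
for _ in range(4):
    x=np.linalg.lstsq(A,(P**2).sum(1),rcond=None)[0]; R=np.sqrt(x[2]+x[:2]@x[:2]); r=np.linalg.norm(P-x[:2],axis=1)-R
    k=abs(r)<0.004; P,A=P[k],A[k]
print("plate",x[:2],R,len(P))
# collar brass
m=((hsv[...,1]>120)&(hsv[...,2]>110)&(hsv[...,0]>15)&(hsv[...,0]<32)).astype(np.uint8); m[:, :250]=0; m[:,305:]=0; m[:190]=0; m[245:]=0
# dark blobs
g=(im.max(2)<50).astype(np.uint8); g[:,:225]=0; g[:,258:]=0; g[:195]=0; g[245:]=0
n,l,st,ce=cv2.connectedComponentsWithStats(g)
for i in range(1,n): 
    if st[i,4]>15: print(st[i],ce[i],"z.082",ray(d,ce[i],.082),"z.105",ray(d,ce[i],.105))
big=cv2.resize(im[180:260,210:360],None,fx=5,fy=5,interpolation=cv2.INTER_CUBIC)
sb=cv2.resize(s["im"][190:280,215:345],None,fx=5,fy=5,interpolation=cv2.INTER_CUBIC)[:, :650]
cv2.imwrite("pics/c1.png",big);cv2.imwrite("pics/c2.png",sb)
E
```

```text
plate [0.56072845 0.01816339] 0.14449792239615264 45
[238 208  12  12  48] [242.29166667 212.58333333] z.082 [0.57375505 0.09999547 0.082     ] z.105 [0.56876984 0.09794198 0.105     ]
```

View pics/c1.png

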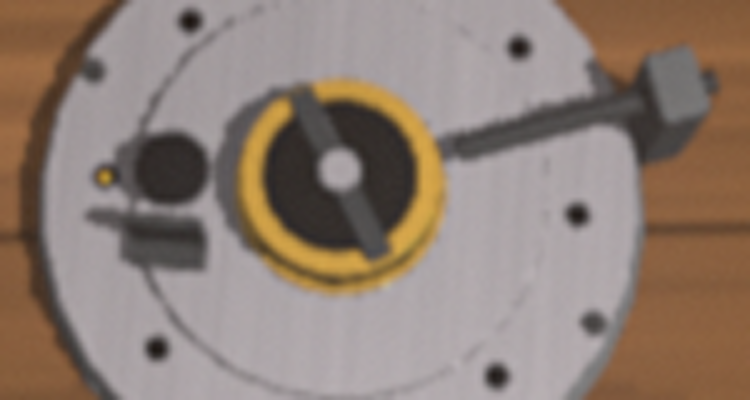

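View pics/c2.png

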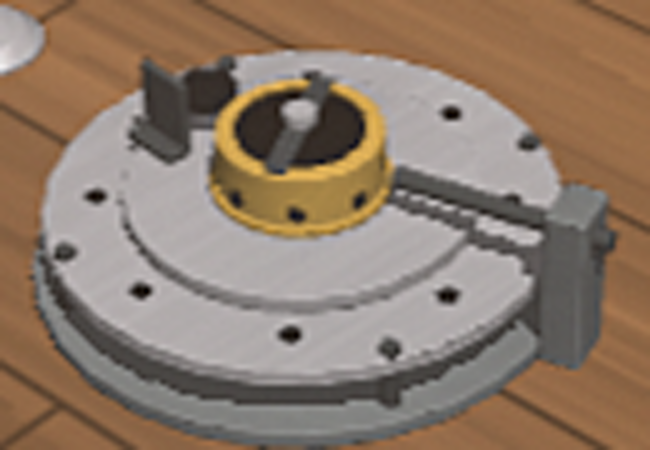

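The top crop shows the cap centred near (172,169) in the crop, the stop's wall below it at (165,232), and the pin with its brass tip in the hole at (105,176). Five other dark holes give the axis by a circle fit.

```bash
python3 - <<'E'
from h import *
d=load("top0.png"); s=load("side0.png")
f=lambda c,z,o=(210,180),D=d: ray(D,((c[0]+.5)/5-.5+o[0],(c[1]+.5)/5-.5+o[1]),z)[:2]
H=np.array([f(c,.046) for c in[(190,20),(519,47),(577,214),(497,376),(157,348)]])
x=np.linalg.lstsq(np.c_[2*H,np.ones(5)],(H**2).sum(1),rcond=None)[0];ax=x[:2]
print("axis",ax,np.sqrt(x[2]+ax@ax)); 
v=H-ax;print("hole ang",np.degrees(np.arctan2(v[:,1],v[:,0])))
cap=f((172,169),.082);v=cap-ax;print("cap",cap,np.hypot(*v),np.degrees(np.arctan2(v[1],v[0])))
p=f((105,176),.046)-ax;print("pin",np.hypot(*p),np.degrees(np.arctan2(p[1],p[0])))
print("clamp",f((340,170),.106)); pp=f((672,68),.098)-ax;print("post",np.hypot(*pp),np.degrees(np.arctan2(pp[1],pp[0])))
print("stop", f((165,220),.105))
print("side cap",f((210,90),.082,(215,190),s),"clamp",f((300,112),.106,(215,190),s))
for n,p,z in(("tin",(143,252),.065),("lid",(158,212),.039),("jar",(433,254),.075)):print(n,ray(d,p,z))
E
```

```text
axis [0.56578998 0.01875921] 0.11319212812827707
hole ang [  39.41262139  -50.558831    -95.48447493 -140.43555294  129.66808314]
cap [0.57177674 0.09605064] 0.07752294229765003 85.57088884823057
pin 0.11284284447246527 84.54415233930898
clamp [0.56514301 0.01855006]
post 0.15974463441468034 -72.9835809146372
stop [0.54354774 0.09711064]
side cap [0.57225542 0.09332609] clamp [0.56555051 0.01869901]
tin [0.48795571 0.32872355 0.065     ]
lid [0.58725563 0.30648998 0.039     ]
jar [ 0.47316705 -0.33312173  0.075     ]
```

Checks agree: hole radius 113.2 mm, cap radius 77.5 mm, post at 160 mm and about 200° round from the plunger, pin at 84.6°. I take the axis as (0.5655, 0.0187), the plunger at 84.7° and the next hole at 129.7°. Next I shut the fingers and go above the cap, 8 mm towards the stop.

Request:
carry_out(
  motion=[
    [[0.035,-0.05,0],0],
    [[0.08,-0.12,0],0.1],
    [[0.16,-0.24,0],0.2],
    [[0.22,-0.33,0],0.25],
    [[0.347,-0.515,0],0.25],
    [[0.347,-0.515,0],0.25],
    [[0.347,-0.515,0],0.25],
    [[0.347,-0.515,0],0.25],
    [[0.347,-0.515,0],0.25],
    [[0.347,-0.515,0],0.25],
    [[0.347,-0.515,0],0.25],
    [[0.347,-0.515,0],0.25],
    [[0.347,-0.515,0],0.25],
    [[0.347,-0.515,0],0.25],
    [[0.347,-0.515,0],0.25],
    [[0.347,-0.515,-0.04],0.25],
    [[0.347,-0.515,-0.07],0.25],
    [[0.347,-0.515,-0.09],0.25],
    [[0.347,-0.515,-0.09],0.25],
    [[0.347,-0.515,-0.09],0.25],
  ],
  grip=1,
  squeeze=20,
)

```text
time: 2.1
position: [0.5644, 0.0991, 0.102]
tool_rot: [-2.318, -2.12, -0.0]
ft_force: [0.0, -0.1, 0.5]
grip_width: 0.0
```

```bash
python3 - <<'E'
from h import *
print(get_state())
grab("top","t1.png");grab("side","s1.png")
a=load("t1.png")["im"][170:280,195:345];b=load("s1.png")["im"][170:280,195:345]
cv2.imwrite("pics/c3.png",cv2.resize(np.hstack([a,b]),(800,293),interpolation=cv2.INTER_CUBIC))
E
```

```text
{'time': 2.1, 'joint_positions': array([-0.53130458,  0.22387615,  0.35542154,  1.77243007, -0.08506283,
        1.1604186 ,  1.33143569]), 'qd': array([ 0.00542258, -0.01457562,  0.01078863, -0.03104392,  0.00180387,
       -0.00245167,  0.00049686]), 'joint_torque': array([-8.09736620e-02, -3.79823506e+01,  2.43994698e+00, -2.78542703e+01,
        8.62058921e-03,  1.39957052e-01, -5.12450024e-04]), 'position': array([0.56442102, 0.0991129 , 0.10203153]), 'tool_rot': array([-2.31791956e+00, -2.11957553e+00, -2.28182866e-04]), 'ft_force': array([ 0.04474907, -0.11940854,  0.53349097]), 'torque': array([ 0.02113538, -0.02143374,  0.02418699]), 'grip_width': 0.0003446847773213593}
```

View pics/c3.png

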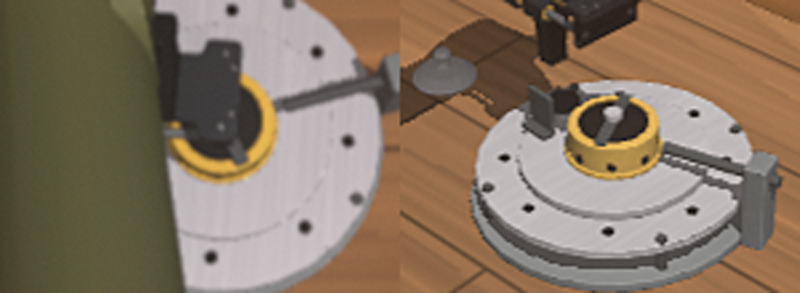

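The top crop shows the gripper over the plunger, partly hidden by the arm. The side crop shows the fingertip apparently well above and behind the table, around (552,60). I'll check this by projecting the reported TCP.

```bash
python3 - <<'E'
from h import *
st=get_state();p=st["position"];print(st["time"],p)
for n in("s1.png","t1.png"):
    d=load(n);k=400 if n[0]=="s" else 0
    for q in(p,p+[0,0,.07],[.5727,.0964,.082],[.5655,.0187,.106]):
        u=proj(d,q)[0];print(n,u,"crop",(u-[195,170])*800/300+[k,0])
d=grab("side","s2.png")
print(np.abs(load("s2.png")["im"].astype(int)-load("s1.png")["im"]).max())
E
```

```text
2.2 [0.56577309 0.09855084 0.10334019]
s1.png [253.21655769 201.57213672] crop [555.24415384  84.19236458]
s1.png [251.9105731  179.97362563] crop [551.76152826  26.59633502]
s1.png [255.91571981 207.10816705] crop [562.44191949  98.95511214]
s1.png [274.58678454 212.00838198] crop [612.23142544 112.02235195]
t1.png [242.07862072 214.04305435] crop [125.54298858 117.44814492]
t1.png [239.11188053 207.10162645] crop [117.63168142  98.93767053]
t1.png [243.85022185 213.01021487] crop [130.26725828 114.69390632]
t1.png [277.5313497  213.44548296] crop [220.08359919 115.85462123]
86
```

```bash
python3 - <<'E'
from h import *
b=load("s2.png")["im"][150:240,210:330].copy()
b=cv2.resize(b,None,fx=6,fy=6,interpolation=cv2.INTER_CUBIC)
cv2.imwrite("pics/c4.png",b)
E
```

```text
(no output)
```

View pics/c4.png

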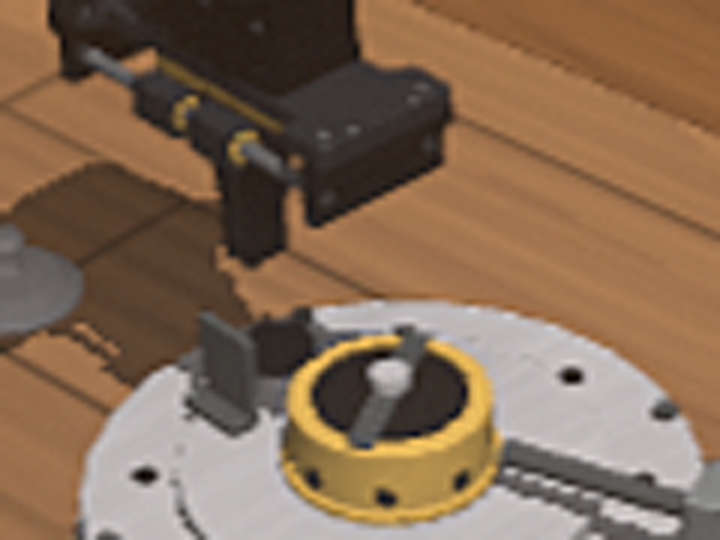

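The fingertip's lower end appears at image (252.3,193.6), but the TCP projects to (253.2,201.6). I'll check with the body corner whether this is an error of height or of position.

```bash
python3 - <<'E'
from h import *
d=load("s2.png")
f=lambda c:((c[0]+.5)/6-.5+210,(c[1]+.5)/6-.5+150)
from scipy.spatial.transform import Rotation as R
print(R.from_rotvec(get_state()["tool_rot"]).as_matrix().round(3).tolist())
for c in[(310,225),(443,160),(450,90)]: print("body",c,[ray(d,f(c),z).round(4).tolist() for z in(.173,.192)])
for c in[(255,264),(230,252),(285,243)]: print("tip",c,[ray(d,f(c),z).round(4).tolist() for z in(.103,.122)])
d=load("t1.png"); g=lambda c:((c[0])/2.667+195,(c[1])/2.667+170)
for c in[(242,42),(240,132),(205,40)]: print("top body",[ray(d,g(c),z).round(4).tolist() for z in(.173,.192,.21)])
E
```

```text
[[0.091, 0.996, 0.003], [0.996, -0.091, 0.001], [0.001, 0.003, -1.0]]
body (310, 225) [[0.5574, 0.0561, 0.173], [0.5371, 0.0355, 0.192]]
body (443, 160) [[0.6341, 0.0474, 0.173], [0.6119, 0.027, 0.192]]
body (450, 90) [[0.6814, 0.0855, 0.173], [0.658, 0.0641, 0.192]]
tip (255, 264) [[0.5919, 0.1288, 0.103], [0.5725, 0.1082, 0.122]]
tip (230, 252) [[0.5914, 0.1448, 0.103], [0.572, 0.1239, 0.122]]
tip (285, 243) [[0.6136, 0.1304, 0.103], [0.5937, 0.1098, 0.122]]
top body [[0.6109, 0.0003, 0.173], [0.6055, 0.0006, 0.192], [0.6004, 0.0009, 0.21]]
top body [[0.5381, 0.0031, 0.173], [0.5344, 0.0033, 0.192], [0.5308, 0.0035, 0.21]]
top body [[0.6129, 0.0296, 0.173], [0.6075, 0.0293, 0.192], [0.6024, 0.029, 0.21]]
```

The body's sideways position agrees in the top view. In the side view the tool looks 25 mm or more higher than its reading, so I'll go down slowly and find contact by force.

Request:
carry_out(
  motion=[
    [[0,0,-0.004],0],
    [[0,0,-0.008],0],
    [[0,0,-0.012],0],
    [[0,0,-0.014],0],
    [[0,0,-0.016],0],
    [[0,0,-0.018],0],
    [[0,0,-0.02],0],
    [[0,0,-0.022],0],
    [[0,0,-0.022],0],
  ],
)

```text
time: 3.15
position: [0.5647, 0.0974, 0.0793]
tool_rot: [-2.321, -2.117, 0.001]
ft_force: [0.7, -0.5, -1.0]
grip_width: 0.004
```

```bash
python3 - <<'E'
from h import *
s=get_state();print(s["position"],s["ft_force"],s["torque"])
d=grab("side","s3.png")
b=load("s3.png")["im"][150:240,210:330].copy()
cv2.imwrite("pics/c5.png",cv2.resize(b,None,fx=6,fy=6,interpolation=cv2.INTER_CUBIC))
E
```

```text
[0.56468399 0.09735969 0.07933134] [ 0.68933751 -0.46800143 -0.98878479] [-0.01673351  0.02886629  0.02036182]
```

View pics/c5.png

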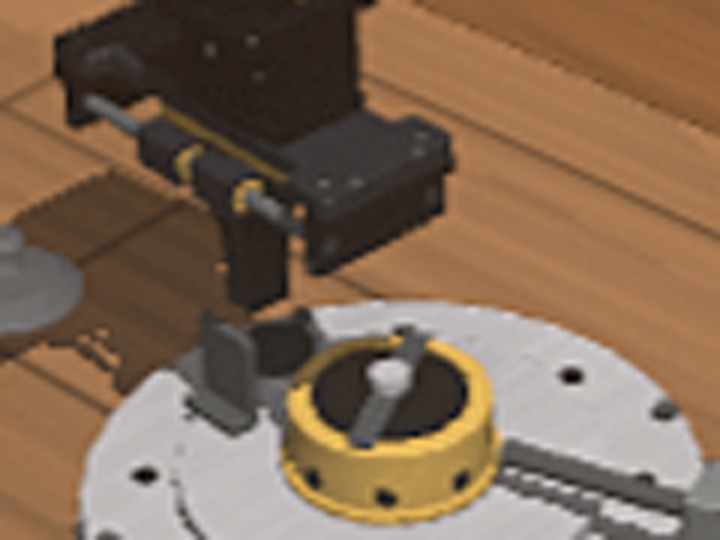

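The tip is still clear of the cap: tip at (250,305), cap at (283,345), force only noise. The tip really is higher than the TCP reading, so I keep going down gently.

Request:
carry_out(
  motion=[
    [[0,0,-0.003],0],
    [[0,0,-0.006],0],
    [[0,0,-0.009],0],
    [[0,0,-0.012],0],
    [[0,0,-0.014],0],
    [[0,0,-0.016],0],
    [[0,0,-0.016],0],
    [[0,0,-0.016],0],
  ],
)

```text
time: 4.0
position: [0.5649, 0.0974, 0.0637]
tool_rot: [2.321, 2.117, 0.0]
ft_force: [0.7, 1.3, 0.2]
grip_width: 0.009
```

Request:
carry_out(
  motion=[
    [[0,0,-0.002],0],
    [[0,0,-0.004],0],
    [[0,0,-0.006],0],
    [[0,0,-0.006],0],
    [[0,0,-0.006],0],
  ],
)

```text
time: 4.5
position: [0.5648, 0.0974, 0.0576]
tool_rot: [-2.321, -2.117, 0.0]
ft_force: [0.3, 0.4, -0.2]
grip_width: 0.003
```

```bash
python3 - <<'E'
from h import *
s=get_state();print(s["position"],s["ft_force"],s["torque"],s["grip_width"])
d=grab("side","s4.png")
b=load("s4.png")["im"][170:240,210:290].copy()
cv2.imwrite("pics/c6.png",cv2.resize(b,None,fx=8,fy=8,interpolation=cv2.INTER_CUBIC))
E
```

```text
[0.56481166 0.09739812 0.05757813] [ 0.27672232  0.35744078 -0.19233094] [-0.03597483 -0.03850243 -0.00408643] 0.0030851238047194655
```

View pics/c6.png

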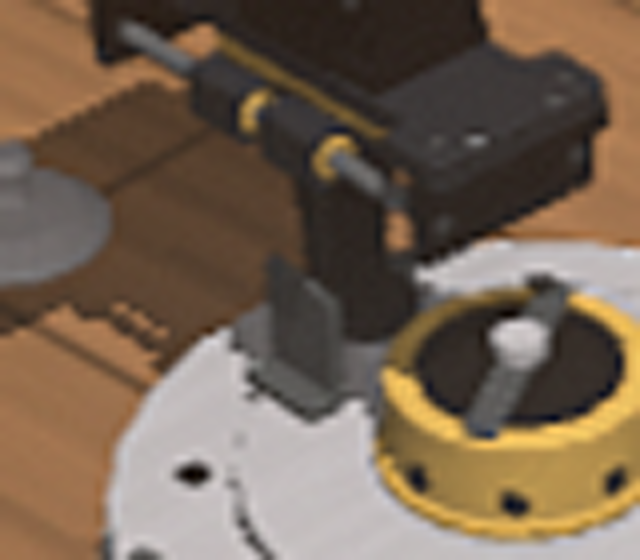

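The finger is now behind the stop at (355,300), close over the cap at (380,330), with no force yet. I keep going down.

Request:
carry_out(
  motion=[
    [[0,0,-0.002],0],
    [[0,0,-0.004],0],
    [[0,0,-0.005],0],
    [[0,0,-0.005],0],
    [[0,0,-0.005],0],
  ],
)

```text
time: 5.05
position: [0.5649, 0.0974, 0.0527]
tool_rot: [-2.321, -2.117, -0.0]
ft_force: [0.1, -0.1, 0.6]
grip_width: 0.005
```

Request:
carry_out(
  motion=[
    [[0,0,-0.002],0],
    [[0,0,-0.003],0],
    [[0,0,-0.003],0],
    [[0,0,-0.003],0],
  ],
)

```text
time: 5.45
position: [0.5652, 0.0975, 0.0501]
tool_rot: [2.321, 2.117, 0.001]
ft_force: [-0.7, -0.4, 3.5]
grip_width: 0.005
```

Contact is at TCP z about 0.051, so the tip is about 31 mm above the reading. Before pressing I check the body's clearance over the collar clamp.

```bash
python3 - <<'E'
from h import *
d=load("s4.png")
for c in[(418,258),(590,180)]:
  u=((c[0]+.5)/8-.5+210,(c[1]+.5)/8-.5+170)
  for z in(.13,.14,.15,.16,.17,.18): print(c,z,ray(d,u,z).round(4))
s=get_state();print(s["ft_force"])
E
```

```text
(418, 258) 0.13 [0.5533 0.0525 0.13  ]
(418, 258) 0.14 [0.5433 0.0423 0.14  ]
(418, 258) 0.15 [0.5332 0.0321 0.15  ]
(418, 258) 0.16 [0.5231 0.0218 0.16  ]
(418, 258) 0.17 [0.513  0.0116 0.17  ]
(418, 258) 0.18 [0.5029 0.0014 0.18  ]
(590, 180) 0.13 [0.6246 0.0402 0.13  ]
(590, 180) 0.14 [0.6136 0.0301 0.14  ]
(590, 180) 0.15 [0.6026 0.02   0.15  ]
(590, 180) 0.16 [0.5917 0.0099 0.16  ]
(590, 180) 0.17 [ 5.807e-01 -2.000e-04  1.700e-01]
(590, 180) 0.18 [ 0.5697 -0.0103  0.18  ]
[-0.71978468 -0.43938564  3.50284699]
```

At full press the body stays about 23 mm above the clamp. Now I press the plunger.

Request:
carry_out(
  motion=[
    [[0,0,-0.003],0],
    [[0,0,-0.006],0],
    [[0,0,-0.009],0],
    [[0,0,-0.012],0],
    [[0,0,-0.014],0],
    [[0,0,-0.014],0],
    [[0,0,-0.014],0],
  ],
)

```text
time: 6.15
position: [0.5654, 0.0975, 0.0362]
tool_rot: [2.321, 2.117, 0.002]
ft_force: [-0.5, -0.3, 7.7]
grip_width: 0.008
```

Request:
carry_out(
  motion=[
    [[0,0,-0.001],0],
    [[0,0,-0.0015],0],
    [[0,0,-0.0015],0],
    [[0,0,-0.0015],0],
  ],
)

```text
time: 6.55
position: [0.5659, 0.0975, 0.0354]
tool_rot: [2.321, 2.116, 0.003]
ft_force: [-2.0, -0.4, 10.5]
grip_width: 0.007
```

```bash
python3 - <<'E'
from h import *
p=get_state();print(p["position"],p["ft_force"])
ax=np.array([.5655,.0187]);v=p["position"][:2]-ax
print(np.hypot(*v),np.degrees(np.arctan2(v[1],v[0])))
for a in range(4,61,4):
    c,s=np.cos(np.radians(a)),np.sin(np.radians(a)); w=[c*v[0]-s*v[1],s*v[0]+c*v[1]]-v; print(a,w.round(4),round(np.radians(a),3))
E
```

```text
[0.56585105 0.09754805 0.03541968] [-2.03195145 -0.3984226  10.47347275]
0.07884883641211483 89.7449080953473
4 [-0.0055 -0.0002] 0.07
8 [-0.011  -0.0007] 0.14
12 [-0.0164 -0.0017] 0.209
16 [-0.0217 -0.003 ] 0.279
20 [-0.027  -0.0046] 0.349
24 [-0.0321 -0.0067] 0.419
28 [-0.0371 -0.0091] 0.489
32 [-0.0418 -0.0118] 0.559
36 [-0.0464 -0.0149] 0.628
40 [-0.0508 -0.0182] 0.698
44 [-0.0549 -0.0219] 0.768
48 [-0.0587 -0.0258] 0.838
52 [-0.0623 -0.03  ] 0.908
56 [-0.0655 -0.0345] 0.977
60 [-0.0685 -0.0391] 1.047
```

The plunger is fully down at about 10.5 N. Now I sweep along the arc, turning the tool with the table.

Request:
carry_out(
  motion=[
    [[-0.0055,-0.0002,0],0.07],
    [[-0.011,-0.0007,0],0.14],
    [[-0.0164,-0.0017,0],0.21],
    [[-0.0217,-0.003,0],0.28],
    [[-0.027,-0.0046,0],0.35],
    [[-0.0321,-0.0067,0],0.42],
    [[-0.0321,-0.0067,0],0.42],
    [[-0.0321,-0.0067,0],0.42],
  ],
)

```text
time: 7.35
position: [0.5341, 0.0906, 0.0355]
tool_rot: [1.828, 2.553, 0.003]
ft_force: [0.4, -0.1, 10.3]
grip_width: 0.007
```

```bash
python3 - <<'E'
from h import *
p=get_state();print(p["position"],p["ft_force"])
grab("top","t5.png");grab("side","s5.png")
a=load("t5.png")["im"][170:270,210:310];b=load("s5.png")["im"][170:270,210:310]
cv2.imwrite("pics/c7.png",cv2.resize(np.hstack([a,b]),(800,400),interpolation=cv2.INTER_CUBIC))
E
```

```text
[0.53408549 0.0906332  0.03545755] [ 0.39238521 -0.07509743 10.31317461]
```

View pics/c7.png

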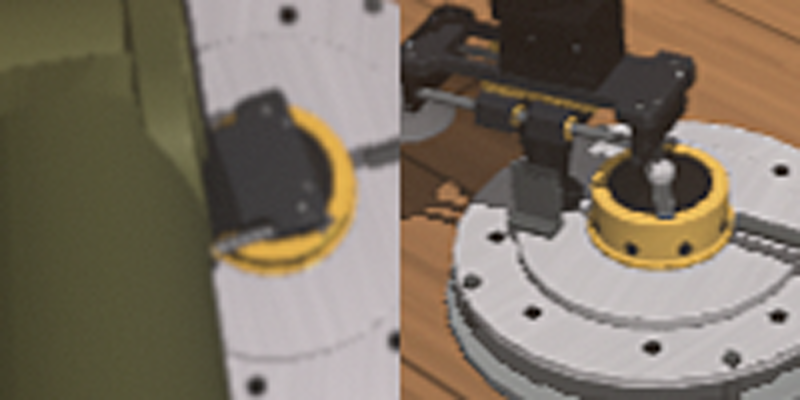

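The side view shows the stop turned with the table (now at (535,195) in the crop) and the clamp bar turned too, with force steady at 10.3 N. I go on to just short of the hole, about 42° of finger travel.

Request:
carry_out(
  motion=[
    [[-0.005,-0.0024,0],0.07],
    [[-0.0097,-0.0051,0],0.14],
    [[-0.0143,-0.0082,0],0.21],
    [[-0.0187,-0.0115,0],0.28],
    [[-0.0208,-0.0133,0],0.31],
    [[-0.0208,-0.0133,0],0.31],
    [[-0.0208,-0.0133,0],0.31],
  ],
)

```text
time: 8.15
position: [0.5138, 0.0775, 0.0354]
tool_rot: [1.411, 2.804, 0.004]
ft_force: [-0.3, -0.1, 8.5]
grip_width: 0.003
```

```bash
python3 - <<'E'
from h import *
p=get_state();print(p["position"],p["ft_force"])
grab("side","s6.png")
b=load("s6.png")["im"][170:250,215:305]
cv2.imwrite("pics/c8.png",cv2.resize(b,None,fx=7,fy=7,interpolation=cv2.INTER_CUBIC))
E
```

```text
[0.51382621 0.07752621 0.03544759] [-0.33439716 -0.12883315  8.53298794]
```

View pics/c8.png

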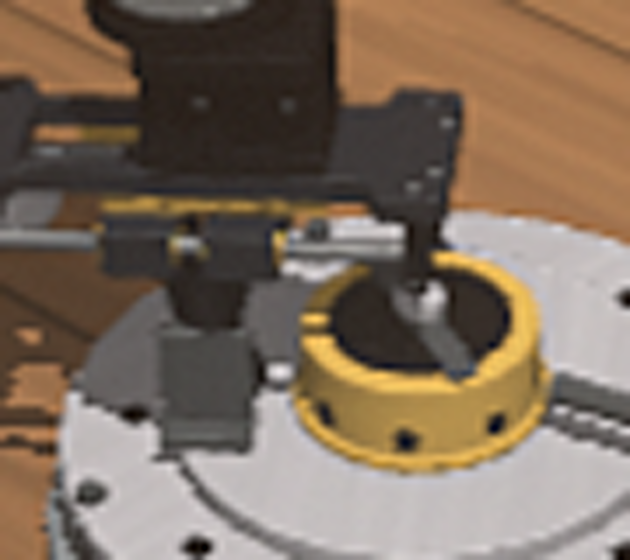

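The side view shows the stop face at (165–250, 328–440) with the finger behind it and the clamp bar turned. I measure the table angle from both.

```bash
python3 - <<'E'
from h import *
d=load("s6.png");ax=np.array([.5655,.0187])
f=lambda c,z,k,o:ray(d,((c[0]+.5)/k-.5+o[0],(c[1]+.5)/k-.5+o[1]),z)[:2]
ang=lambda v:np.degrees(np.arctan2(v[1],v[0]))
a,b=f((163,328),.105,7,(215,170)),f((250,330),.105,7,(215,170))
a0,b0=f((142,60),.105,5,(215,190)),f((183,92),.105,5,(215,190))
print("stop dir",ang(a-b),ang(a0-b0),np.hypot(*(a-b)),np.hypot(*(a0-b0)))
m,m0=(a+b)/2-ax,(a0+b0)/2-ax; print("stop mid",ang(m)-ang(m0),np.hypot(*m),np.hypot(*m0))
e=f((463,365),.1,7,(215,170))-ax; e0=f((278,162),.1,5,(215,190))-ax; print("bar",ang(e),ang(e0),np.hypot(*e),np.hypot(*e0))
v=get_state()["position"][:2]-ax;print("finger",ang(v)-89.74)
E
```

```text
stop dir 128.44121910896888 79.95615615389978 0.03291435754255197 0.038862862980326714
stop mid 37.99455259371001 0.08180089577581304 0.08342571360525697
bar -113.19960874422496 -155.34542954535766 0.03861834137054687 0.03734680864982319
finger 41.5619314100624
```

Stop and bar put the table at 38–42°, with the finger at 41.6°. I let the plunger rise until the pin rides under the plate, then creep on so that it drops into the hole.

Request:
carry_out(
  motion=[
    [[0,0,0.003],0],
    [[0,0,0.0055],0],
    [[-0.001,-0.0009,0.0055],0.017],
    [[-0.0021,-0.0018,0.0055],0.035],
    [[-0.0032,-0.0027,0.0055],0.052],
    [[-0.0042,-0.0036,0.0055],0.07],
    [[-0.0042,-0.0036,0.0055],0.07],
    [[-0.0042,-0.0036,0.0055],0.07],
  ],
)

```text
time: 9.0
position: [0.5089, 0.0736, 0.0403]
tool_rot: [1.311, 2.853, 0.002]
ft_force: [2.0, -0.2, 6.0]
grip_width: 0.006
```

Request:
carry_out(
  motion=[
    [[0,0,0.002],0],
    [[0,0,0.004],0],
    [[0,0,0.006],0],
    [[0,0,0.006],0],
    [[0,0,0.006],0],
  ],
)

```text
time: 9.5
position: [0.5087, 0.0735, 0.0459]
tool_rot: [1.312, 2.853, 0.001]
ft_force: [2.6, -0.4, 4.7]
grip_width: 0.005
```

Still 4.7 N at about 5 mm depth, so the pin is rising into the hole. I lift off, clear the stop and move away upward.

Request:
carry_out(
  motion=[
    [[0,0,0.004],0],
    [[0,0,0.008],0],
    [[0,0,0.012],0],
    [[0,0,0.02],0],
    [[0,0,0.04],0],
    [[0,0,0.07],0],
    [[0,0,0.11],0],
    [[0,0,0.15],0],
    [[-0.04,0.03,0.15],0],
    [[-0.06,0.07,0.15],0],
    [[-0.08,0.11,0.15],0],
    [[-0.1,0.15,0.15],0],
    [[-0.12,0.19,0.15],0],
    [[-0.14,0.23,0.15],0],
    [[-0.16,0.27,0.15],0],
    [[-0.18,0.31,0.15],0],
    [[-0.2,0.35,0.15],0],
    [[-0.22,0.39,0.15],0],
    [[-0.24,0.43,0.15],0],
    [[-0.24,0.43,0.15],0],
  ],
)

```text
time: 11.5
position: [0.2612, 0.5086, 0.195]
tool_rot: [-1.297, -2.856, 0.001]
ft_force: [-0.1, -0.0, 0.4]
grip_width: 0.004
```

```bash
python3 - <<'E'
from h import *
p=get_state();print(p["position"],p["ft_force"])
grab("top","t9.png");grab("side","s9.png")
a=load("t9.png")["im"];o=load("top0.png")["im"]
cv2.imwrite("pics/c9.png",cv2.resize(a[180:260,210:360],None,fx=5,fy=5,interpolation=cv2.INTER_CUBIC))
# loose things: image change in their surroundings
df=np.abs(a.astype(int)-o).max(2)
for n,(x,y) in dict(tin=(145,258),lid=(159,212),jar=(431,255),drv=(418,205)).items(): print(n,(df[y-18:y+18,x-18:x+18]>40).sum())
E
```

```text
[0.26116003 0.50863732 0.19501158] [-0.14508311 -0.04703399  0.39091228]
tin 0
lid 0
jar 0
drv 0
```

View pics/c9.png

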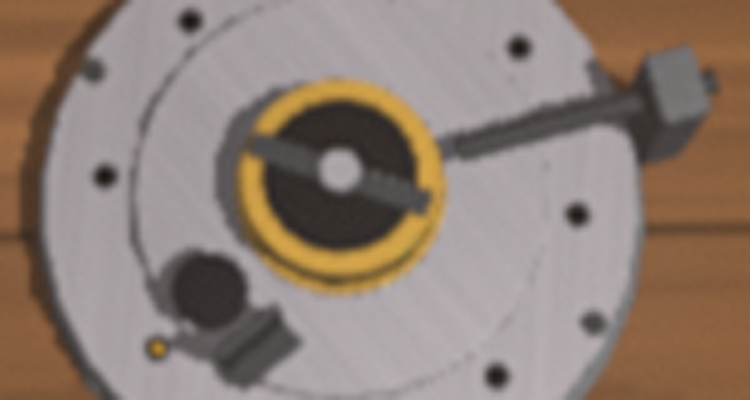

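The last crop shows the brass pin tip in the next hole at (157,348), the old hole (105,176) empty, and the cap at (209,290). I check the numbers, then hand in.

```bash
python3 - <<'E'
from h import *
d=load("t9.png");ax=np.array([.5655,.0187])
for z in(.082,.0705):
    v=ray(d,((209.5)/5-.5+210,(290.5)/5-.5+180),z)[:2]-ax;print(z,np.hypot(*v),np.degrees(np.arctan2(v[1],v[0])))
print(abs(get_state()["qd"]).max())
print(ticket.close_job())
E
```

```text
0.082 0.07846753613388868 129.84563711911935
0.0705 0.07793753505900188 128.47089159986785
0.041321779553312524
the job is handed in; nothing more can be done
None
```

The table is turned one hole anticlockwise and locked there, and the job is handed in; the hand-in gives no verdict. I pressed the plunger fully down with the shut fingertips (about 10.5 N). Holding it down, I swept the table along the arc to about 41°. I then let the pin ride up under the plate, crept on until it sprang into the hole, and lifted clear. The arm's clock read about 11.6 s.

**Last checks**
- **Table angle:** the cap centre is at 129.8°, against about 84.7° at the start, so it turned about 45°.
- **Plunger:** the brass pin tip shows in the next hole and the old hole is empty. The cap's radius from the axis, taken at its fully-up height, is 78.5 mm against 78 mm. That test tells height only weakly: it gave 77.9 mm at a part-way height. The force readings during release fit a full spring-up.
- **Loose things:** the top picture shows no change around the tin, jar, lid or screwdriver.
- **Arm:** it is clear of everything, with no contact force beyond noise. It was still settling slightly at hand-in (0.04 rad/s).

**What disagreed**
- **Tool height:** the fingertips met the cap with the reported tool point about 31 mm lower than the cap top, so the height reading did not match. The side camera showed the same, and I found contact by force instead.
- **Angle part-way:** before the pin dropped in, the stop and the clamp bar gave angles from 38° to 48°, with a finger angle of 41.6°. This was coarse, but the final check is clear.

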